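Turn the dryer's thermostat up four clicks and confirm

ROBOT

A 6-joint arm with a two-finger parallel gripper is mounted at the origin on the work surface. World frame = base frame: x ahead of the robot, y to its left, z up, the work surface at z = 0. Lengths are in m, angles in rad, forces in N, time in s.
With the tool pointing down it reaches from about 0.325 to 0.875 m from the base axis. Payload 4.4 kg.
Tool frame: the origin (TCP) lies on the front face of the gripper's body, between the roots of the fingers; the fingertips stand 73 mm ahead of it and the grasp point (between the pads) lies 54 mm ahead of it; z points along the fingers, y is the direction in which the jaws open and shut (so a half turn about z gives the same grasp; the last joint's range is limited). The gripper opens to 85 mm and grips with 20 to 120 N. Pads are 22 mm wide; open, the fingers measure 114 mm over their backs; the gripper's body (76 mm by 85 mm) begins 54 mm behind the grasp point. The pads swing forward as they close: fully open they stand 13 mm farther back than shut.
Start: joints at [1.151, 0.207, 1.542, -0, 1.393, -0.15], TCP at [0.153, 0.554, 0.304] pointing down, gripper open.
Joint ranges: [-2.73, 2.73], [-0.86, 2.22], [0.23, 2.46], [-1.11, 4.25], [0.08, 2.63], [-2.82, 2.82]. Speed limits (rad/s): [2.79, 2.79, 3.14, 3.14, 3.14, 3.14].

INTERFACE

Orientations are given as a rotation vector (axis times angle).
In Python, from workcell import get_obs, read_camera, sign_off gives the robot as it stands.
- The arm moves only by the tool apply_moves, never from a script. Its argument "motion" is a list of rows, each a list of 7 numbers: the closure, from -1 (fully open) to 1 (shut), so that 0 is half open, then the shift along the tool's x, y, z in cm, then the turn, a rotation vector about the tool's x, y, z in rad. A call has 1 to 20 rows; each row shifts and turns the commanded pose from where the row before left it, along the tool's axes as they then stand; what a row does not reach is not made up. A row lasts 1/10 s, in which the tool goes at most 50 mm and 8.59 degrees, less where a joint would pass 70% of its speed; a pose out of reach is approached as far as the arm can. A call with a gripper value outside its range is refused whole. The fingers move at their own pace and stop on an object; the grip force is fixed at half the most. Time passes only in rows, so rows that do not move let the fingers close. It gives the time, the measured TCP pose, the force and the opening at its end, in the units of the state.
- get_obs(): the state, without advancing time (a new reading comes with each control period).
- read_camera(name): name is "scene" or "top"; returns a dict with "color" (400x640x3 uint8, blue, green, red), "intrinsics" (3x3 intrinsics, pixels), "R" (3x3) and "t" (3): a world point X has camera coordinates R X + t. Camera axes: x right, y down, z forward; pixel columns grow to the right and rows downward; lengths in m; the calibration is good to about 2 mm. A picture is of the moment at which its call begins. There is no depth.
- sign_off(): hands the job in, once; it reports no verdict.
The state is a dict: "time_s": time; "qpos": joint angles; "qd": joint speeds; "effort": joint torques, N m; "tcp_pos": TCP position; "tcp_rot": TCP orientation; "ft_force": force on the tool from outside, world axes, zero at the start; "wrist_torque": the same for the moment, N m; "width": opening from 0.0 (shut) to 1.0 (fully open).
Only numpy, scipy, OpenCV 4.12 (cv2) and the standard library are available. Lean on these libraries where they do the work, as an engineer would, in place of code of your own. Each camera call takes 0.05 s, during which the arm holds its last target.

TASK

The parts dryer is wanted four steps warmer. With a fingertip push the wing of the red thermostat dial round clockwise (seen from above) by exactly four clicks, never past the fourth, and then press the green button on that same unit fully down to confirm and let it go. Push gently, without pinching the dial or lifting or shoving the unit, and leave the blue-dialled unit and everything else on the bench as it is.

Things in the scene. Friction and masses are not known exactly. Their poses are not given: they have to be found in the camera images.
- heat_unit: Thermostat desk control unit: a loose grey slab on rubber feet, 130 (x) x 210 (y) x 40 mm high, about 1 kg, carrying a red winged dial and a green push button. Origin: centre of its underside; z up. Dial axis at y = -40 mm, button axis at y = +60 mm of the unit's own frame
- heat_axis (a point): Point on the red dial's vertical axis at the top of its wing (84 mm above the table); the axes are the unit's. The dial is a disc 84 mm across, its upper face 54 mm above the table; on it stands the wing, a straight bar 80 mm long, 13 mm thick, its top 84 mm above the table, centred on the axis. At the start the wing lies along the unit's x axis, the white pointer stripe on its +x half. Twelve white dots around the dial, on a 102 mm circle, mark the clicks
- heat_dial: The red dial itself (disc and wing). Origin on its axis at the disc's underside, 42 mm above the table; its +x axis points along the wing to the end with the white pointer stripe and turns with the dial, z up
- heat_clicks (a joint): Angle of the red dial in rad: 0 at the start, grows clockwise seen from above. It clicks into a stop every 0.524 rad (30 degrees, 12 a turn): about 0.08 N m (2 to 3 N at the wing) drives it over the hump half-way between two stops, then it snaps on to the next stop by itself and stays there. Four clicks = 2.094 rad
- heat_button (a joint): Travel of the thermostat unit's green button in m: 0 up, 0.006 fully down (5 N); it springs back
- heat_cap (a point): Centre of the top of the thermostat unit's green button when up, 62 mm above the table; the button is 28 mm across and stands 10 mm out of a black collar 44 mm across. Site is fixed to the unit
- fan_unit: Extraction fan desk control unit: a loose grey slab on rubber feet, 130 (x) x 210 (y) x 40 mm high, about 1 kg, carrying a blue winged dial and a green push button. Origin: centre of its underside; z up. Dial axis at y = -40 mm, button axis at y = +60 mm of the unit's own frame. To be left alone
- fan_axis (a point): Point on the blue dial's vertical axis at the top of its wing (84 mm above the table); the axes are the unit's. The dial is a disc 84 mm across, its upper face 54 mm above the table; on it stands the wing, a straight bar 80 mm long, 13 mm thick, its top 84 mm above the table, centred on the axis. At the start the wing lies along the unit's x axis, the white pointer stripe on its +x half. Twelve white dots around the dial, on a 102 mm circle, mark the clicks
- fan_clicks (a joint): Angle of the blue dial in rad, as for the red one; 0 at the start, to be left at 0
- fan_button (a joint): Travel of the fan unit's green button in m, 0 up; not to be pressed
- mug: White mug, 76 mm across, 90 mm high; origin at the centre of its underside
- oil_can: Yellow bottle with red cap, 52 mm across, 110 mm high; origin at the centre of its underside
- bin: Open dark red parts bin, 110 x 80 x 60 mm high; origin at the centre of its underside
- screwdriver: Screwdriver with red handle, about 200 mm long, lying along its own x axis, handle to -x
- spool: Spool of copper wire with black flanges, 60 mm across, 47 mm high; origin at the centre of its underside
- carton: Small cardboard box, 90 x 60 x 50 mm high; origin at the centre of its underside
There are look-alikes about, which are no part of the job. Leave any pink or purple look-alike of the heat_unit alone.

How it is judged:
On the way, in this order (a step that is already met when the one before it is completed fails the run):
1. the red dial rests at the fourth click clockwise (value of joint heat_clicks between 1.92 and 2.27 rad), for 0.3 s.
2. the green button beside it is pressed fully down, the dial staying at the fourth click (all of step 1 and value of joint heat_button above 0.0045 m), for 0.05 s.
At the end, for the whole second after the job is handed in: The red dial rests at the fourth click clockwise from its start (2.09 rad, within 0.14), its green button is up again, both units stand within 15 mm of where they were, the blue dial is at its start, and the other things are within 20 mm of where they were (value of joint heat_clicks between 1.95 and 2.24 rad and velocity of joint heat_clicks between -0.1 and 0.1 rad/s and value of joint heat_button below 0.002 m and distance of each of heat_unit, fan_unit from where it was at the start of the episode below 0.015 m and distance of each of heat_cap, mug, oil_can, bin, screwdriver, spool, carton from where it was at the start of the episode below 0.02 m and value of joint fan_clicks between -0.2 and 0.2 rad and linear speed of heat_unit below 0.01 m/s); the robot touches nothing.
It fails at once if the red dial went past the fourth click towards the fifth (over 2.4 rad) or was turned the wrong way (below -0.3 rad) (value of joint heat_clicks above 2.4 rad or value of joint heat_clicks below -0.3 rad).
It fails at once if the button was pressed before the dial was set (value of joint heat_button above 0.003 m and value of joint heat_clicks below 1.8 rad).
It fails at once if the dial was pinched or forced (over 18 N from the fingers) (contact force between the fingers and heat_dial above 18 N).
It fails at once if the thermostat unit was lifted, tipped or shoved more than 15 mm (its button end 20 mm) (height (world z) of heat_unit above 0.008 m or angle between heat_unit's own z axis and vertical above 0.1 rad or distance of heat_unit from where it was at the start of the episode above 0.015 m or distance of heat_cap from where it was at the start of the episode above 0.02 m).
It fails at once if the blue-dialled fan unit was moved 15 mm, turned or pressed, or something else on the bench was moved or lifted more than 20 mm (distance of fan_unit from where it was at the start of the episode above 0.015 m or value of joint fan_clicks above 0.3 rad or value of joint fan_clicks below -0.3 rad or value of joint fan_button above 0.003 m or distance of any of mug, oil_can, bin, screwdriver, spool, carton from where it was at the start of the episode above 0.02 m).
It also fails if it takes over 61 s, if anything falls off the work surface, if the arm or the gripper's body presses on something with over 40 N, if the wrist force passes 120 N, or if a joint passes its speed limit or range.

## Working session

There is one attempt and no reset: what is moved stays moved. The work goes in short steps, Python scripts to look and compute and a tool call to move; the robot and the scene stay as the last step left them, time stands still between calls to the robot, and variables do not carry over. Pictures are saved under pics/ and viewed, and the job is handed in when it is done.

Besides the shell and the picture viewer there is one more tool, called after "Request:" as name(argument=value, ...) on one line, values as JSON. apply_moves: Moves the arm, as the interface text tells. Its arguments: {"type":"object","properties":{"motion":{"type":"array","items":{"type":"array","items":{"type":"number"}}}},"required":["motion"]}

```bash
mkdir -p pics; ls
python3 - <<'E'
from workcell import *
import cv2
o=get_obs(); print({k:o[k] for k in o})
for n in("scene","top"):
    c=read_camera(n); cv2.imwrite(f"pics/{n}0.png",c["color"]); print(n,c["intrinsics"],c["R"],c["t"])
E
```

```text
pics
{'time_s': 0.0, 'qpos': array([ 1.15152172e+00,  2.07427342e-01,  1.54297495e+00, -7.76301107e-07,
        1.39351945e+00, -1.50521992e-01]), 'qd': array([-1.19567315e-03,  8.44032763e-04,  5.33640358e-04, -3.84436767e-04,
       -8.15698689e-04,  8.68149561e-05]), 'effort': array([-2.48933520e-04, -3.83056605e+01, -2.91589755e+01, -2.26659595e-04,
        1.05499427e-02,  2.33295879e-05]), 'tcp_pos': array([0.15245351, 0.55379415, 0.30271145]), 'tcp_rot': array([-0.42079821, -3.11262155,  0.00351066]), 'ft_force': array([-0.24003555,  0.47420158, -0.29783021]), 'wrist_torque': array([-0.01538025, -0.021228  , -0.0017636 ]), 'width': 0.9992231674913062}
scene [[409.87210631   0.         321.13317407]
 [  0.         409.87210631 200.68168593]
 [  0.           0.           1.        ]] [[ 0.61571148  0.78765873 -0.02220605]
 [ 0.44424036 -0.37026182 -0.81581658]
 [-0.6508071   0.4924428  -0.57788425]] [-0.30360152 -0.15963297  1.40082557]
top [[375.71241633   0.         323.20250011]
 [  0.         375.71241633 202.10082054]
 [  0.           0.           1.        ]] [[ 0.00611155 -0.99983696 -0.01699134]
 [-0.99684638 -0.00474711 -0.0792134 ]
 [ 0.07911982  0.01742187 -0.99671286]] [0.01311638 0.50235503 1.0519538 ]
```

View pics/scene0.png

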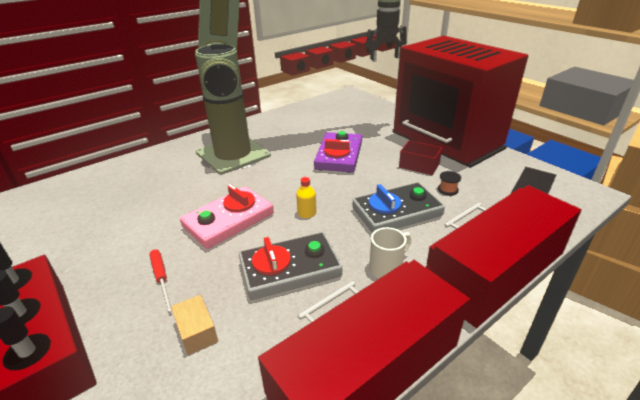

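View pics/top0.png

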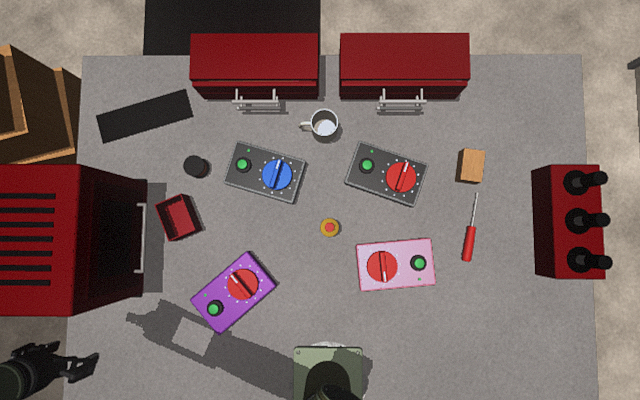

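Scene: the grey slab with the red dial is at about (401,176) in the top view, with its green button at (367,165). The fan unit, with the blue dial, is at (277,174). The pink and purple look-alikes are nearer the robot.

```bash
cat > h.py <<'E'
from workcell import *
import cv2, numpy as np
def ray(c,u,v,z):
    K,R,t=c["intrinsics"],c["R"],c["t"]
    d=R.T@np.linalg.solve(K,[u,v,1.]); o=-R.T@t
    return o+d*(z-o[2])/d[2]
def proj(c,X):
    p=c["intrinsics"]@(c["R"]@np.asarray(X)+c["t"]); return p[:2]/p[2]
E
python3 - <<'E'
from h import *
boxes={"top":(335,130,440,215),"scene":(232,225,345,300)}
for n in boxes:
    c=read_camera(n); im=c["color"]; hsv=cv2.cvtColor(im,cv2.COLOR_BGR2HSV)
    x0,y0,x1,y1=boxes[n]
    roi=np.zeros(im.shape[:2],np.uint8); roi[y0:y1,x0:x1]=255
    red=(cv2.inRange(hsv,(0,120,60),(10,255,255))|cv2.inRange(hsv,(170,120,60),(180,255,255)))&roi
    gr=cv2.inRange(hsv,(45,110,50),(80,255,255))&roi
    wh=cv2.inRange(hsv,(0,0,170),(180,60,255))&roi
    for nm,m,z in(("red",red,.054),("green",gr,.062)):
        k=max(cv2.findContours(m,cv2.RETR_EXTERNAL,cv2.CHAIN_APPROX_NONE)[0],key=cv2.contourArea)
        M=cv2.moments(k); u,v=M['m10']/M['m00'],M['m01']/M['m00']
        print(n,nm,(u,v),cv2.boundingRect(k),cv2.fitEllipse(k),ray(c,u,v,z).round(4), ray(c,*cv2.fitEllipse(k)[0],z).round(4))
    k,_=cv2.findContours(wh,cv2.RETR_EXTERNAL,cv2.CHAIN_APPROX_NONE)
    for q in k: print("  w",q.reshape(-1,2).mean(0).round(1),cv2.contourArea(q),ray(c,*q.reshape(-1,2).mean(0),.042)[:2].round(4))
    cv2.imwrite(f"pics/{n}_z.png",cv2.resize(im[y0:y1,x0:x1],None,fx=6,fy=6,interpolation=cv2.INTER_CUBIC))
E
```

```text
top red (400.26666666666665, 177.25399239543725) (386, 162, 30, 31) ((400.2679443359375, 177.23980712890625), (28.813453674316406, 29.954700469970703), 117.08808898925781) [ 0.5696 -0.1976  0.054 ] [ 0.5696 -0.1976  0.054 ]
top green (366.65679012345674, 164.4864197530864) (362, 160, 10, 10) ((366.6429138183594, 164.49508666992188), (9.19416618347168, 9.568294525146484), 34.63288116455078) [ 0.6036 -0.1041  0.062 ] [ 0.6035 -0.1041  0.062 ]
  w [403.7 195.3] 0.5 [ 0.5205 -0.2088]
  w [394.  194.5] 0.0 [ 0.5227 -0.182 ]
  w [411.7 191.3] 0.5 [ 0.5318 -0.2312]
  w [385.8 189. ] 1.0 [ 0.5381 -0.1591]
  w [417.  183.5] 0.0 [ 0.5539 -0.2463]
  w [382.  180.5] 0.0 [ 0.562  -0.1488]
  w [417.6 174.2] 1.5 [ 0.5801 -0.2483]
  w [382.7 171.3] 0.5 [ 0.5879 -0.1508]
  w [413.7 165.7] 0.5 [ 0.6042 -0.2377]
  w [388.  163.5] 0.0 [ 0.6102 -0.1659]
  w [405.7 165.7] 8.5 [ 0.604  -0.2154]
  w [396.5 159.5] 1.0 [ 0.6216 -0.1898]
scene red (270.6500811249324, 258.6937083107986) (252, 237, 39, 38) ((270.5317687988281, 258.0235290527344), (34.455726623535156, 36.95513153076172), 86.57013702392578) [ 0.575  -0.2026  0.054 ] [ 0.5731 -0.2016  0.054 ]
scene green (314.02247191011236, 245.62172284644194) (308, 241, 13, 11) ((314.01531982421875, 245.6480712890625), (9.792977333068848, 11.860976219177246), 85.2599105834961) [ 0.6086 -0.1087  0.062 ] [ 0.6086 -0.1087  0.062 ]
  w [289.  269.4] 6706.5 [ 0.617  -0.1838]
```

View pics/top_z.png

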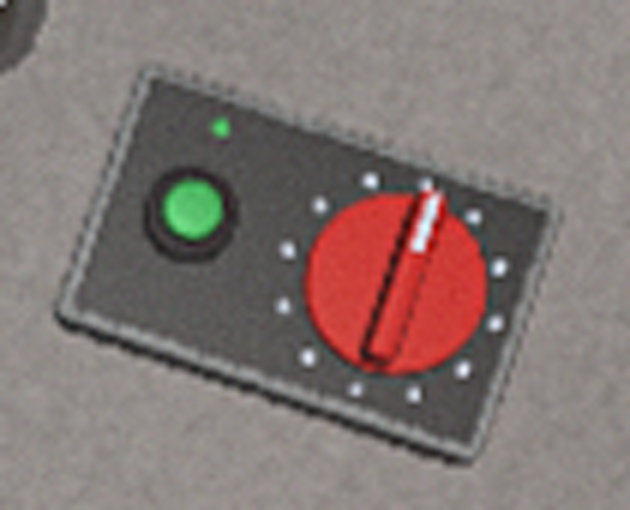

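View pics/scene_z.png

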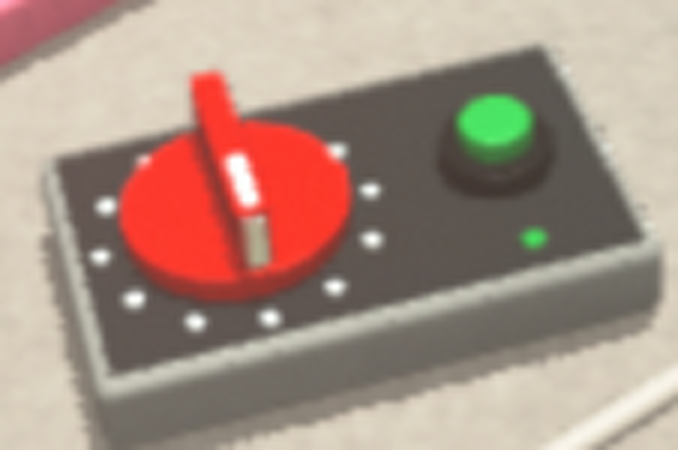

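Request:
apply_moves(motion=[[1, -1.5, -1.4, 0, 0, 0, 0], [1, -3, -2.8, 0, 0, 0, 0], [1, -3.2, -3, 0, 0, 0, 0], [1, -3.2, -3, 0, 0, 0, 0], [1, -3.2, -3, 0, 0, 0, 0], [1, -3.2, -3, 0, 0, 0, 0], [1, -3.2, -3, 0, 0, 0, 0], [1, -3.2, -3, 0, 0, 0, 0], [1, -3.2, -3, 0, 0, 0, 0], [1, -3.2, -3, 0, 0, 0, 0], [1, -3.2, -3, 0, 0, 0, 0], [1, -3.2, -3, 0, 0, 0, 0], [1, -3.2, -3, 0, 0, 0, 0], [1, -3.2, -3, 0, 0, 0, 0], [1, -3.2, -3, 0, 0, 0, 0], [1, -3.2, -3, 0, 0, 0, 0], [1, -3.2, -3, 0, 0, 0, 0], [1, -3.2, -3, 0, 0, 0, 0], [1, -3.2, -3, 0, 0, 0, 0], [1, -3, -2.7, 0, 0, 0, 0]])

```text
time_s: 2.2
tcp_pos: [0.5963, -0.1702, 0.3035]
tcp_rot: [-0.422, -3.113, -0.0]
ft_force: [-0.6, -0.4, -0.2]
width: -0.003
```

Request:
apply_moves(motion=[[1, 0, 0, 0, 0, 0, 0.14], [1, 0, 0, 0, 0, 0, 0.14], [1, 0, 0, 0, 0, 0, 0.14], [1, 0, 0, 0, 0, 0, 0.14], [1, 0, 0, 0, 0, 0, 0.14], [1, 0, 0, 0, 0, 0, 0.14], [1, 0, 0, 0, 0, 0, 0.14], [1, 0, 0, 0, 0, 0, 0.14], [1, 0, 0, 0, 0, 0, 0.14], [1, 0, 0, 0, 0, 0, 0.14], [1, 0, 0, 0, 0, 0, 0.14], [1, 0, 0, 0, 0, 0, 0.1], [1, 0, 0, 0, 0, 0, 0], [1, 0, 0, 0, 0, 0, 0], [1, 0, 0, 0, 0, 0, 0]])

```text
time_s: 3.7
tcp_pos: [0.5957, -0.1682, 0.3037]
tcp_rot: [-2.562, -1.818, 0.0]
ft_force: [0.2, 0.2, 0.0]
width: 0.001
```

```bash
cat >> h.py <<'E'
from scipy.spatial.transform import Rotation as Ro
C=np.array([.572,-.1993]); 
def st(C=C):
    o=get_obs(); R=Ro.from_rotvec(o["tcp_rot"]).as_matrix()
    yaw=np.degrees(np.arctan2(R[1,0],R[0,0]))
    d=np.append(C,.054)-o["tcp_pos"]
    print("t",round(o["time_s"],2),"tcp",o["tcp_pos"].round(4),"yaw",yaw.round(2),"zax",R[:,2].round(4),"q",o["qpos"].round(2),"w",round(o["width"],2),"F",o["ft_force"].round(2))
    print("axis in tool cm",(R.T@d*100).round(2), "Ftool",(R.T@o["ft_force"]).round(2))
    return o,R
E
python3 - <<'E'
from h import *
o,R=st()
for n in("scene","top"):
    c=read_camera(n); cv2.imwrite(f"pics/{n}1.png",c["color"])
E
```

```text
t 3.7 tcp [ 0.5957 -0.1682  0.3037] yaw 70.71 zax [-2.e-04  1.e-04 -1.e+00] q [-0.41  0.3   1.43 -0.    1.42 -0.08] w 0.0 F [0.24 0.16 0.01]
axis in tool cm [-3.72 -1.2  24.97] Ftool [ 0.23  0.18 -0.01]
```

View pics/scene1.png

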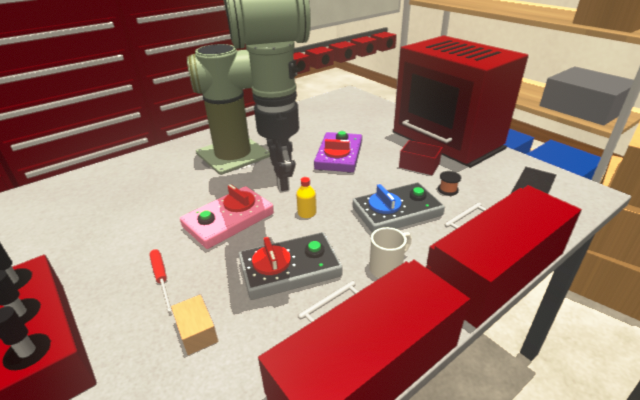

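Run:
```python
from h import *
o=get_obs(); im=cv2.imread("pics/scene1.png"); c=read_camera("scene")
for L in(.06,.073,.086): print(L,proj(c,o["tcp_pos"]-[0,0,L]).round(1))
cv2.imwrite("pics/tip1.png",cv2.resize(im[130:210,240:330],None,fx=7,fy=7,interpolation=cv2.INTER_CUBIC))
```

```text
0.06 [282.3 184.3]
0.073 [282.8 189.9]
0.086 [283.3 195.4]
```

View pics/tip1.png

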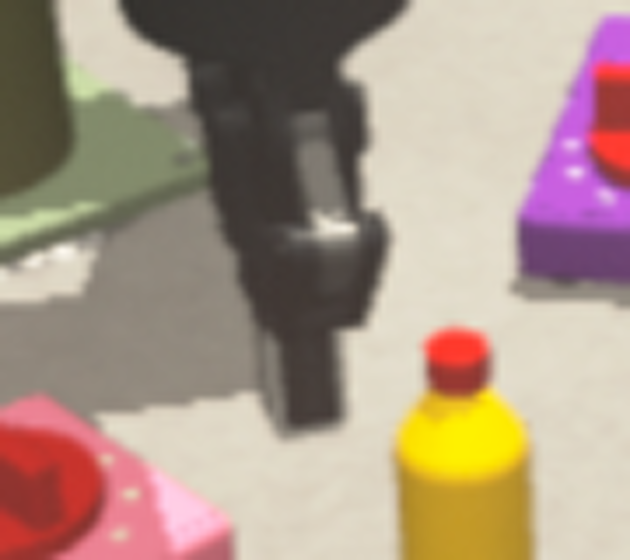

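Request:
apply_moves(motion=[[1, -0.2, 0.5, 2, 0, 0, 0], [1, -0.2, 0.5, 3, 0, 0, 0], [1, -0.2, 0.5, 3, 0, 0, 0], [1, 0, 0, 3, 0, 0, 0], [1, 0, 0, 2.5, 0, 0, 0], [1, 0, 0, 1.5, 0, 0, 0], [1, 0, 0, 0.8, 0, 0, 0], [1, 0, 0, 0.4, 0, 0, 0], [1, 0, 0, 0, 0, 0, 0], [1, 0, 0, 0, 0, 0, 0]])

```text
time_s: 4.85
tcp_pos: [0.6088, -0.1792, 0.1434]
tcp_rot: [2.561, 1.815, 0.002]
ft_force: [0.2, -1.1, -0.1]
width: 0.001
```

Run:
```python
from h import *
o,R=st()
c=read_camera("scene");cv2.imwrite("pics/s2.png",cv2.resize(c["color"][130:310,200:380],None,fx=4,fy=4,interpolation=cv2.INTER_CUBIC))
c=read_camera("top");cv2.imwrite("pics/t2.png",cv2.resize(c["color"][110:230,320:460],None,fx=5,fy=5,interpolation=cv2.INTER_CUBIC))
```

```text
t 4.85 tcp [ 0.6088 -0.1792  0.1434] yaw 70.64 zax [ 0.0025 -0.0012 -1.    ] q [-0.42  0.49  1.51 -0.    1.13 -0.08] w 0.0 F [ 0.22 -1.11 -0.1 ]
axis in tool cm [-3.11 -2.83  8.94] Ftool [-0.97  0.57  0.1 ]
```

View pics/s2.png

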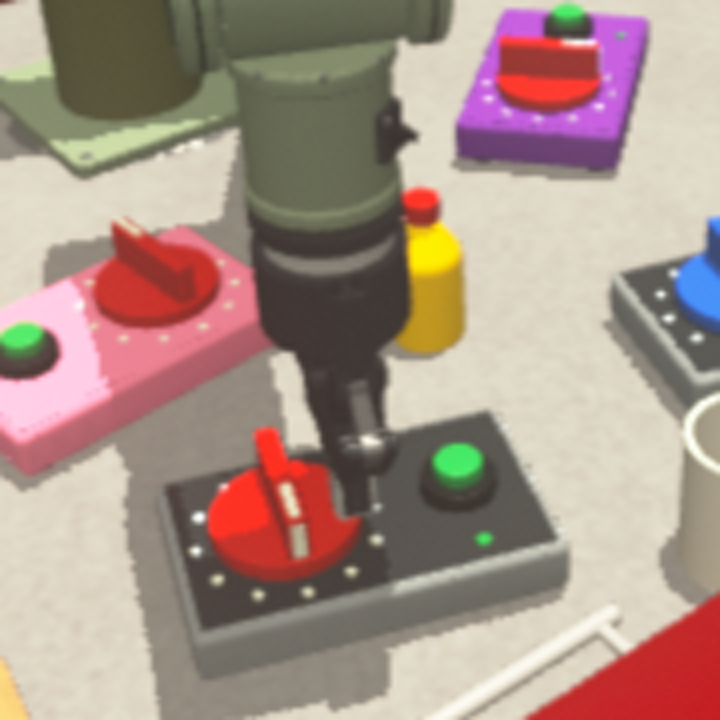

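View pics/t2.png

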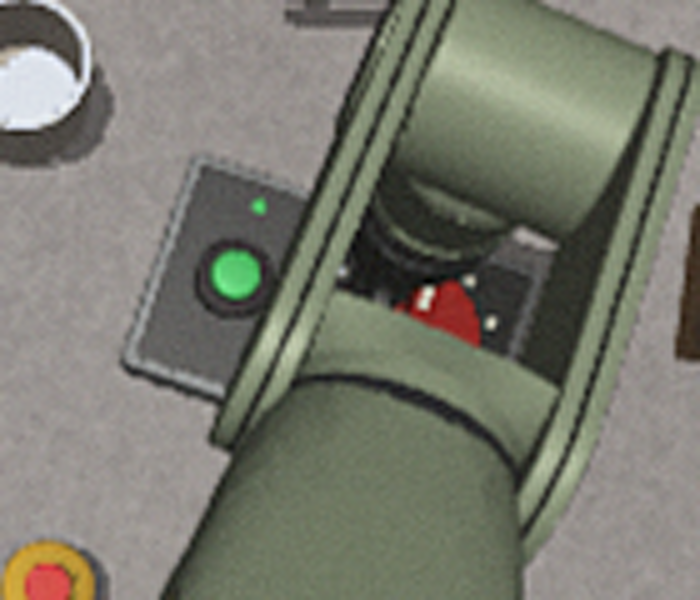

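Request:
apply_moves(motion=[[1, -0.3, 0, 0.3, 0, 0, 0], [1, -0.3, 0, 0.1, 0, 0, 0], [1, -0.3, 0, 0, 0, 0, 0], [1, -0.3, 0, 0, 0, 0, 0], [1, 0, 0, 0, 0, 0, 0], [1, 0, 0, 0, 0, 0, 0]])

```text
time_s: 5.55
tcp_pos: [0.6039, -0.1904, 0.1379]
tcp_rot: [2.564, 1.816, 0.0]
ft_force: [0.7, -0.3, 1.3]
width: 0.002
```

Run:
```python
from h import *
o,R=st()
c=read_camera("scene");cv2.imwrite("pics/s3.png",cv2.resize(c["color"][220:310,230:350],None,fx=6,fy=6,interpolation=cv2.INTER_CUBIC))
```

```text
t 5.55 tcp [ 0.6039 -0.1904  0.1379] yaw 70.62 zax [ 1.e-04  0.e+00 -1.e+00] q [-0.44  0.5   1.52  0.    1.12 -0.1 ] w 0.0 F [ 0.75 -0.27  1.27]
axis in tool cm [-1.9  -2.71  8.39] Ftool [-0.01  0.8  -1.27]
```

View pics/s3.png

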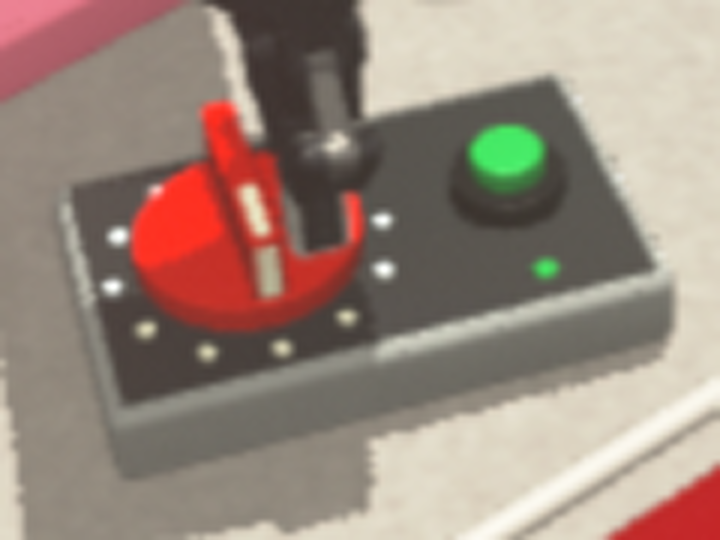

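Request:
apply_moves(motion=[[1, -0.28, 0.18, 0, 0, 0, 0.1], [1, -0.28, 0.18, 0, 0, 0, 0.1], [1, -0.28, 0.18, 0, 0, 0, 0.1], [1, -0.28, 0.18, 0, 0, 0, 0.1], [1, 0, 0, 0, 0, 0, 0], [1, 0, 0, 0, 0, 0, 0]])

```text
time_s: 6.2
tcp_pos: [0.605, -0.2033, 0.1379]
tcp_rot: [-2.872, -1.274, 0.0]
ft_force: [0.0, 0.1, 0.1]
width: -0.001
```

Run:
```python
from h import *
o,R=st()
c=read_camera("scene");cv2.imwrite("pics/s4.png",cv2.resize(c["color"][220:310,230:350],None,fx=6,fy=6,interpolation=cv2.INTER_CUBIC))
```

```text
t 6.2 tcp [ 0.605  -0.2033  0.1379] yaw 47.84 zax [-2.e-04  0.e+00 -1.e+00] q [-0.46  0.51  1.51 -0.    1.13  0.28] w -0.0 F [0.01 0.14 0.1 ]
axis in tool cm [-1.92 -2.71  8.39] Ftool [ 0.11 -0.08 -0.1 ]
```

View pics/s4.png

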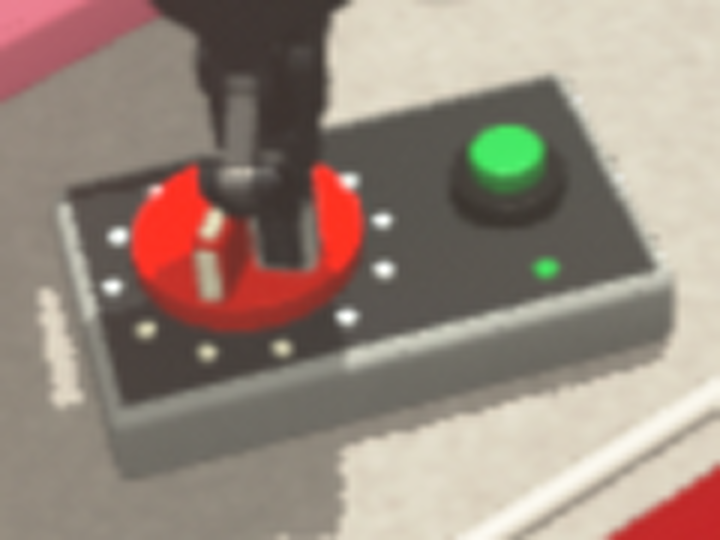

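Request:
apply_moves(motion=[[1, -0.28, 0.18, 0, 0, 0, 0.1], [1, -0.28, 0.18, 0, 0, 0, 0.1], [1, -0.28, 0.18, 0, 0, 0, 0.1], [1, -0.28, 0.18, 0, 0, 0, 0.1], [1, -0.28, 0.18, 0, 0, 0, 0.1], [1, 0, 0, 0, 0, 0, 0], [1, 0, 0, 0, 0, 0, 0]])

```text
time_s: 6.95
tcp_pos: [0.599, -0.2187, 0.1378]
tcp_rot: [-3.097, -0.525, 0.001]
ft_force: [-0.5, 0.2, 0.5]
width: 0.004
```

Run:
```python
from h import *
o,R=st()
c=read_camera("scene");cv2.imwrite("pics/s5.png",cv2.resize(c["color"][220:310,230:350],None,fx=6,fy=6,interpolation=cv2.INTER_CUBIC))
```

```text
t 6.95 tcp [ 0.599  -0.2187  0.1378] yaw 19.23 zax [-5.e-04  1.e-04 -1.e+00] q [-0.49  0.51  1.51 -0.    1.13  0.75] w 0.0 F [-0.48  0.23  0.51]
axis in tool cm [-1.9  -2.71  8.39] Ftool [-0.38 -0.38 -0.51]
```

View pics/s5.png

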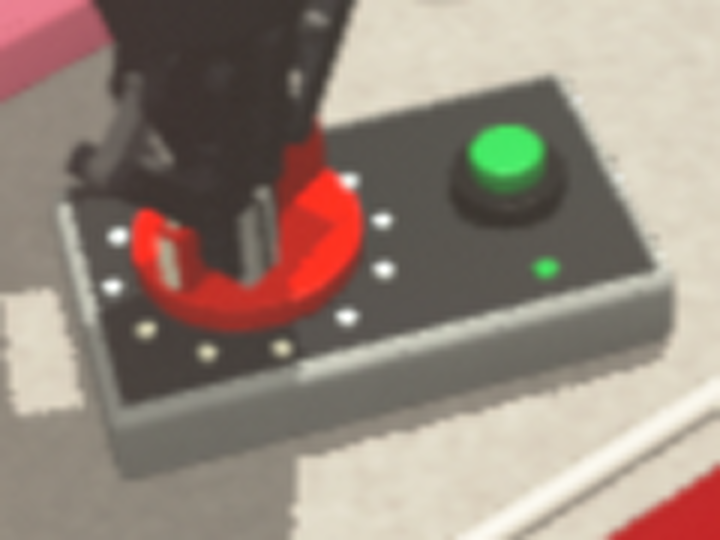

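Request:
apply_moves(motion=[[1, -0.28, 0.18, 0, 0, 0, 0.1], [1, -0.28, 0.18, 0, 0, 0, 0.1], [1, -0.28, 0.18, 0, 0, 0, 0.1], [1, -0.28, 0.18, 0, 0, 0, 0.1], [1, -0.28, 0.18, 0, 0, 0, 0.1], [1, 0, 0, 0, 0, 0, 0], [1, 0, 0, 0, 0, 0, 0]])

```text
time_s: 7.7
tcp_pos: [0.5865, -0.2293, 0.1379]
tcp_rot: [-3.131, 0.258, 0.001]
ft_force: [0.3, -0.2, 1.1]
width: 0.0
```

Run:
```python
from h import *
o,R=st()
c=read_camera("scene");cv2.imwrite("pics/s6.png",cv2.resize(c["color"][220:310,230:350],None,fx=6,fy=6,interpolation=cv2.INTER_CUBIC))
```

```text
t 7.7 tcp [ 0.5865 -0.2293  0.1379] yaw -9.41 zax [-3.e-04  1.e-04 -1.e+00] q [-0.51  0.49  1.53 -0.    1.12  1.23] w 0.0 F [ 0.33 -0.25  1.14]
axis in tool cm [-1.92 -2.73  8.39] Ftool [ 0.37  0.19 -1.14]
```

View pics/s6.png

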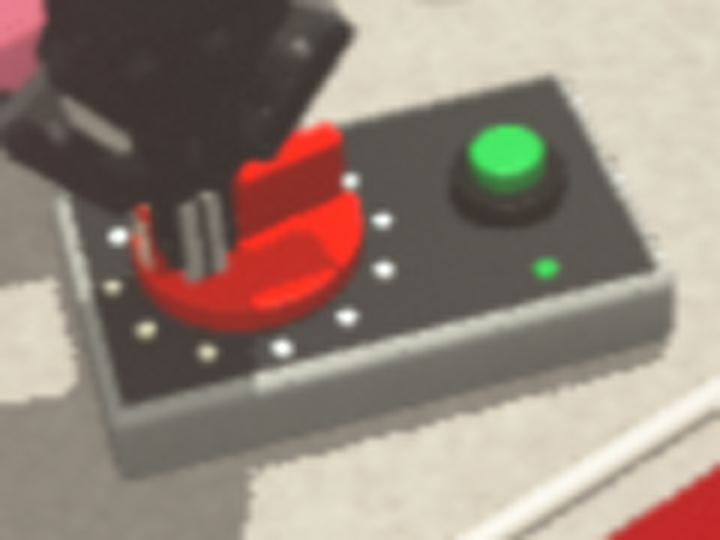

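```bash
cat >> h.py <<'E'
def wingpts(c,a,C=C):
    th=np.radians(-19.1-a); r=np.array([np.cos(th),np.sin(th)]); n=np.array([-r[1],r[0]]); out=[]
    for s in(1,-1):
        for k in(1,-1):
            out.append(proj(c,np.append(C+s*.04*r+k*.0065*n,.084)))
    return np.array(out)
E
python3 - <<'E'
from h import *
c=read_camera("scene"); 
for a in(60,68,75,82,90): print(a,((wingpts(c,a)-[230,220])*6).round(0).tolist())
E
```

```text
60 [[168.0, 230.0], [143.0, 213.0], [331.0, 114.0], [307.0, 99.0]]
68 [[156.0, 223.0], [135.0, 204.0], [339.0, 122.0], [318.0, 105.0]]
75 [[147.0, 217.0], [130.0, 196.0], [345.0, 129.0], [327.0, 110.0]]
82 [[139.0, 209.0], [127.0, 187.0], [349.0, 138.0], [335.0, 117.0]]
90 [[133.0, 200.0], [126.0, 177.0], [352.0, 148.0], [342.0, 125.0]]
```

Request:
apply_moves(motion=[[1, -0.14, 0.09, 0, 0, 0, 0.05], [1, -0.14, 0.09, 0, 0, 0, 0.05], [1, 0, 0, 0, 0, 0, 0], [1, 0, 0, 0, 0, 0, 0]])

```text
time_s: 8.2
tcp_pos: [0.5834, -0.2305, 0.1378]
tcp_rot: [-3.114, 0.416, 0.0]
ft_force: [0.4, 0.3, 0.1]
width: 0.002
```

Run:
```python
from h import *
o,R=st()
c=read_camera("scene");cv2.imwrite("pics/s7.png",cv2.resize(c["color"][220:310,230:350],None,fx=6,fy=6,interpolation=cv2.INTER_CUBIC))
```

```text
t 8.2 tcp [ 0.5834 -0.2305  0.1378] yaw -15.21 zax [-2.e-04  1.e-04 -1.e+00] q [-0.51  0.49  1.54  0.    1.12  1.32] w 0.0 F [0.39 0.33 0.12]
axis in tool cm [-1.92 -2.71  8.39] Ftool [ 0.29 -0.42 -0.12]
```

View pics/s7.png

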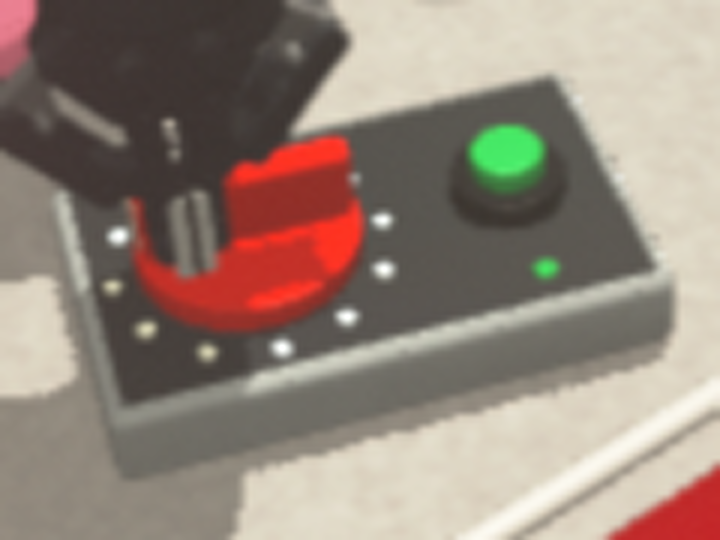

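Request:
apply_moves(motion=[[1, -0.28, 0.18, 0, 0, 0, 0.1], [1, -0.28, 0.18, 0, 0, 0, 0.1], [1, -0.28, 0.18, 0, 0, 0, 0.1], [1, -0.28, 0.18, 0, 0, 0, 0.1], [1, 0, 0, 0, 0, 0, 0], [1, 0, 0, 0, 0, 0, 0]])

```text
time_s: 8.85
tcp_pos: [0.5704, -0.2327, 0.138]
tcp_rot: [2.97, -1.025, -0.0]
ft_force: [0.2, 0.0, -0.0]
width: 0.004
```

Run:
```python
from h import *
o,R=st()
c=read_camera("scene");cv2.imwrite("pics/s8.png",cv2.resize(c["color"][220:310,230:350],None,fx=6,fy=6,interpolation=cv2.INTER_CUBIC))
for a in(90,97,105,112,120,128): print(a,((wingpts(c,a)-[230,220])*6).round(0).tolist())
```

```text
t 8.85 tcp [ 0.5704 -0.2327  0.138 ] yaw -38.08 zax [-1.e-04 -1.e-04 -1.e+00] q [-0.53  0.47  1.57 -0.    1.11  1.71] w 0.0 F [ 0.21  0.02 -0.03]
axis in tool cm [-1.94 -2.73  8.4 ] Ftool [ 0.15 -0.14  0.03]
90 [[133.0, 200.0], [126.0, 177.0], [352.0, 148.0], [342.0, 125.0]]
97 [[129.0, 192.0], [126.0, 168.0], [352.0, 157.0], [347.0, 134.0]]
105 [[126.0, 181.0], [129.0, 157.0], [351.0, 167.0], [351.0, 143.0]]
112 [[126.0, 172.0], [132.0, 148.0], [348.0, 177.0], [352.0, 152.0]]
120 [[127.0, 162.0], [139.0, 138.0], [343.0, 187.0], [352.0, 163.0]]
128 [[131.0, 151.0], [147.0, 129.0], [335.0, 197.0], [349.0, 173.0]]
```

View pics/s8.png

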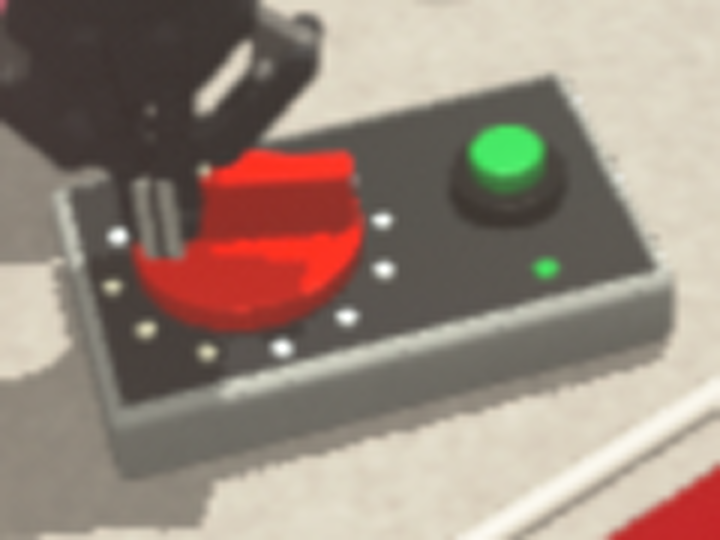

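Request:
apply_moves(motion=[[1, -0.14, 0.09, 0, 0, 0, 0.05], [1, -0.14, 0.09, 0, 0, 0, 0.05], [1, 0, 0, 0, 0, 0, 0], [1, 0, 0, 0, 0, 0, 0]])

```text
time_s: 9.3
tcp_pos: [0.5671, -0.2322, 0.1378]
tcp_rot: [-2.914, 1.173, 0.0]
ft_force: [1.0, 0.6, 0.2]
width: -0.004
```

Run:
```python
from h import *
o,R=st()
c=read_camera("scene");cv2.imwrite("pics/s9.png",cv2.resize(c["color"][220:310,230:350],None,fx=6,fy=6,interpolation=cv2.INTER_CUBIC))
```

```text
t 9.3 tcp [ 0.5671 -0.2322  0.1378] yaw -43.85 zax [-1.e-04  1.e-04 -1.e+00] q [-0.53  0.46  1.58  0.    1.1   1.81] w -0.0 F [0.96 0.62 0.23]
axis in tool cm [-1.92 -2.71  8.38] Ftool [ 0.26 -1.11 -0.23]
```

View pics/s9.png

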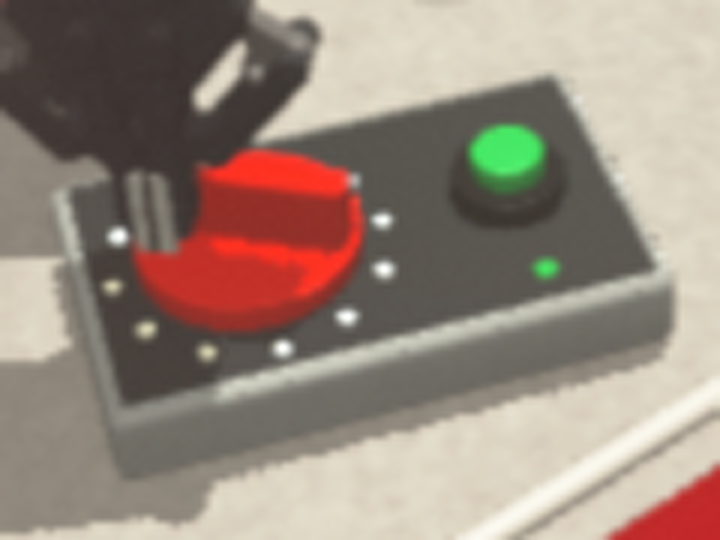

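Request:
apply_moves(motion=[[1, 0.5, 0, 0, 0, 0, 0], [1, 0.5, 0, 0, 0, 0, 0], [1, 0.5, 0, -1, 0, 0, 0], [1, 0, 0, -2, 0, 0, 0], [1, 0, 0, -2, 0, 0, 0], [1, 0, 0, -2, 0, 0, 0], [1, 0, 0, 0, 0, 0, 0], [1, 0, 0, 0, 0, 0, 0]])

```text
time_s: 10.15
tcp_pos: [0.5783, -0.2431, 0.2086]
tcp_rot: [2.913, -1.176, 0.003]
ft_force: [0.6, -0.3, -0.0]
width: 0.0
```

Run:
```python
from h import *
o,R=st()
c=read_camera("scene");im=c["color"]
cv2.imwrite("pics/s10.png",cv2.resize(im[200:310,230:350],None,fx=5,fy=5,interpolation=cv2.INTER_CUBIC))
for nm,off in(("a",0),("b",1)):pass
B=np.array([.605,-.1055,.062]); print("to button, tool cm",(R.T@(B-o["tcp_pos"])*100).round(2))
hsv=cv2.cvtColor(im,cv2.COLOR_BGR2HSV); m=cv2.inRange(hsv,(45,110,50),(80,255,255)); m[:,:232]=0;m[:,345:]=0;m[:225]=0;m[300:]=0
k=max(cv2.findContours(m,0,1)[0],key=cv2.contourArea); print(cv2.boundingRect(k),cv2.minEnclosingCircle(k))
```

```text
t 10.15 tcp [ 0.5783 -0.2431  0.2086] yaw -43.96 zax [ 1.4e-03 -9.0e-04 -1.0e+00] q [-0.54  0.4   1.5  -0.    1.24  1.8 ] w 0.0 F [ 0.6  -0.27 -0.01]
axis in tool cm [-3.52 -2.71 15.45] Ftool [ 0.62 -0.22  0.01]
to button, tool cm [ -7.65 -11.75  14.65]
(308, 241, 13, 11) ((314.0, 245.0), 6.082862854003906)
```

View pics/s10.png

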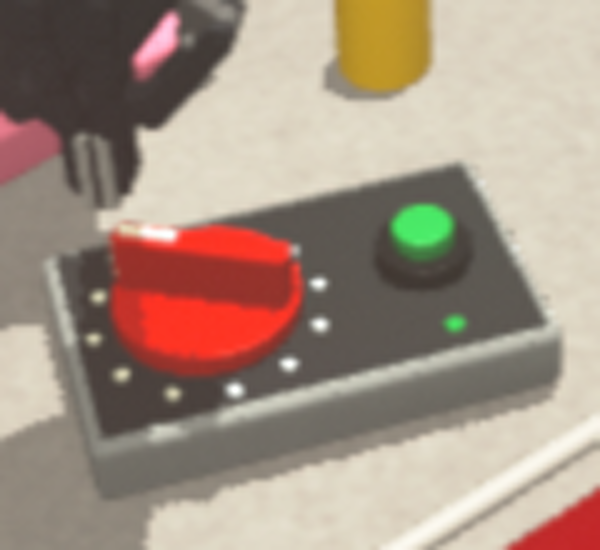

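Request:
apply_moves(motion=[[1, -1, -1.5, 0, 0, 0, 0], [1, -1.6, -2.5, 0, 0, 0, 0], [1, -2, -3, 0, 0, 0, 0], [1, -2, -3, 0, 0, 0, 0], [1, -1, -1.75, 0, 0, 0, 0], [1, 0, 0, 2, 0, 0, 0], [1, 0, 0, 2, 0, 0, 0], [1, 0, 0, 1.2, 0, 0, 0], [1, 0, 0, 0, 0, 0, 0], [1, 0, 0, 0, 0, 0, 0]])

```text
time_s: 11.2
tcp_pos: [0.6045, -0.105, 0.1555]
tcp_rot: [-2.913, 1.176, 0.002]
ft_force: [0.5, -0.1, 0.1]
width: 0.001
```

Run:
```python
from h import *
o,R=st()
c=read_camera("scene");im=c["color"]
cv2.imwrite("pics/s11.png",cv2.resize(im[200:310,230:350],None,fx=5,fy=5,interpolation=cv2.INTER_CUBIC))
c=read_camera("top");cv2.imwrite("pics/t11.png",cv2.resize(c["color"][120:220,320:450],None,fx=5,fy=5,interpolation=cv2.INTER_CUBIC))
B=np.array([.605,-.1055,.062]); print("to button, tool cm",(R.T@(B-o["tcp_pos"])*100).round(2))
```

```text
t 11.2 tcp [ 0.6045 -0.105   0.1555] yaw -43.96 zax [-1.e-03  5.e-04 -1.e+00] q [-0.31  0.44  1.56  0.    1.14  2.02] w 0.0 F [ 0.46 -0.06  0.14]
axis in tool cm [ 4.21  9.04 10.15] Ftool [ 0.37 -0.27 -0.14]
to button, tool cm [ 0.08 -0.    9.35]
```

View pics/s11.png

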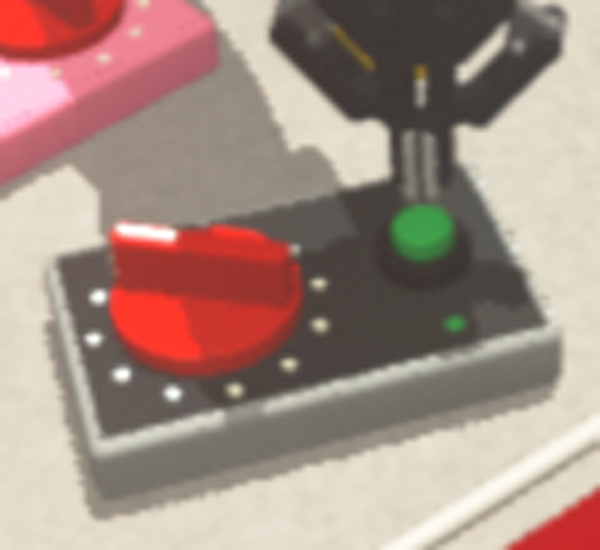

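View pics/t11.png

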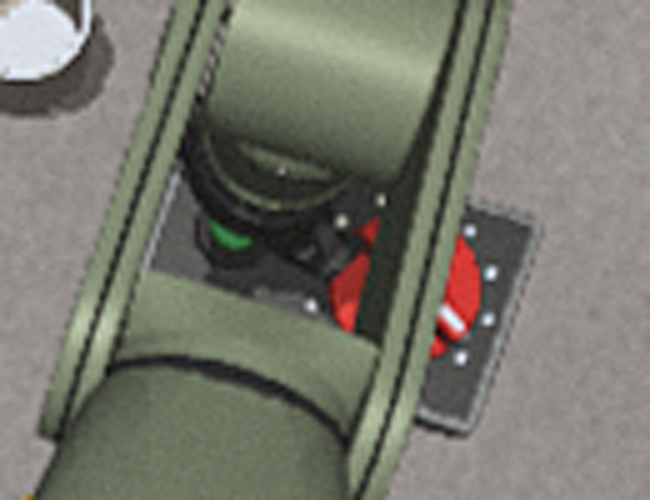

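Request:
apply_moves(motion=[[1, 0, 0, 0.8, 0, 0, 0], [1, 0, 0, 0.8, 0, 0, 0], [1, 0, 0, 0.3, 0, 0, 0], [1, 0, 0, 0.2, 0, 0, 0], [1, 0, 0, 0.2, 0, 0, 0], [1, 0, 0, 0.1, 0, 0, 0], [1, 0, 0, 0, 0, 0, 0]])

```text
time_s: 12.0
tcp_pos: [0.6045, -0.1054, 0.132]
tcp_rot: [2.913, -1.176, -0.001]
ft_force: [-2.1, 0.0, 3.4]
width: 0.002
```

Request:
apply_moves(motion=[[1, 0, 0, 0.1, 0, 0, 0], [1, 0, 0, 0.1, 0, 0, 0], [1, 0, 0, 0, 0, 0, 0]])

```text
time_s: 12.3
tcp_pos: [0.6049, -0.1054, 0.1301]
tcp_rot: [2.913, -1.176, 0.001]
ft_force: [-2.0, -0.1, 3.5]
width: 0.001
```

Request:
apply_moves(motion=[[1, 0, 0, 0.1, 0, 0, 0], [1, 0, 0, 0, 0, 0, 0]])

```text
time_s: 12.5
tcp_pos: [0.6049, -0.1054, 0.1291]
tcp_rot: [-2.913, 1.176, -0.001]
ft_force: [-1.6, -0.3, 5.0]
width: 0.0
```

Request:
apply_moves(motion=[[1, 0, 0, 0.1, 0, 0, 0], [1, 0, 0, 0, 0, 0, 0], [1, 0, 0, 0, 0, 0, 0]])

```text
time_s: 12.8
tcp_pos: [0.6049, -0.1054, 0.1287]
tcp_rot: [2.913, -1.176, 0.001]
ft_force: [-3.5, 0.8, 7.4]
width: -0.0
```

Run:
```python
from h import *
o,R=st()
c=read_camera("scene");im=c["color"]
cv2.imwrite("pics/s12.png",cv2.resize(im[200:310,230:350],None,fx=5,fy=5,interpolation=cv2.INTER_CUBIC))
```

```text
t 12.8 tcp [ 0.6049 -0.1054  0.1287] yaw -43.95 zax [ 4.e-04 -2.e-04 -1.e+00] q [-0.31  0.48  1.58 -0.    1.09  2.02] w -0.0 F [-3.5   0.77  7.44]
axis in tool cm [4.14 9.05 7.47] Ftool [-3.05  1.87 -7.44]
```

View pics/s12.png

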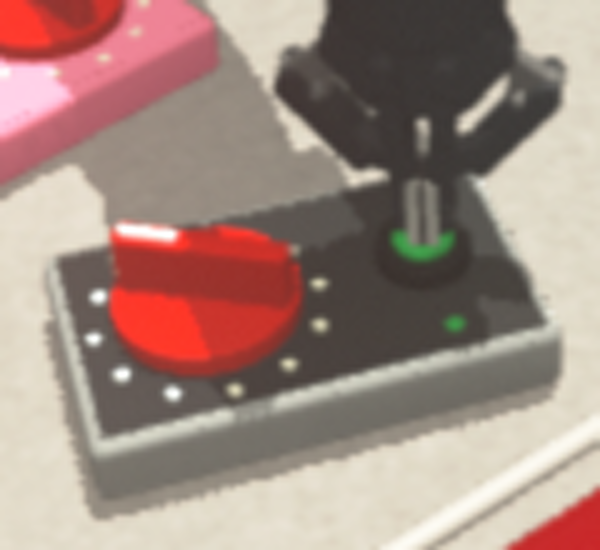

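The button is down: the cap has sunk into its collar and the TCP stalled as the force rose to 7.4 N. I'll press slightly more to be sure, then release.

Request:
apply_moves(motion=[[1, 0, 0, 0.08, 0, 0, 0], [1, 0, 0, 0, 0, 0, 0], [1, 0, 0, 0, 0, 0, 0]])

```text
time_s: 13.15
tcp_pos: [0.6049, -0.1054, 0.1286]
tcp_rot: [2.913, -1.176, 0.001]
ft_force: [-4.6, 1.9, 11.3]
width: -0.001
```

Request:
apply_moves(motion=[[1, 0, 0, -0.4, 0, 0, 0], [1, 0, 0, -0.5, 0, 0, 0], [1, 0, 0, -1, 0, 0, 0], [1, 0, 0, -2, 0, 0, 0], [1, 0, 0, -3, 0, 0, 0], [1, 0, 0, -3, 0, 0, 0], [1, 0, 0, -3, 0, 0, 0], [1, 0, -3, -2, 0, 0, 0], [1, 0, -4, 0, 0, 0, 0], [1, 0, -4, 0, 0, 0, 0], [1, 0, -4, 0, 0, 0, 0], [1, 0, -4, 0, 0, 0, 0], [1, 0, 0, 0, 0, 0, 0], [1, 0, 0, 0, 0, 0, 0]])

```text
time_s: 14.55
tcp_pos: [0.7367, 0.0323, 0.2751]
tcp_rot: [2.914, -1.173, -0.001]
ft_force: [-0.5, -0.5, 0.6]
width: -0.002
```

Run:
```python
from h import *
o,R=st()
for n in("scene","top"):
    c=read_camera(n); cv2.imwrite(f"pics/{n}13.png",c["color"])
    im=c["color"]; hsv=cv2.cvtColor(im,cv2.COLOR_BGR2HSV); m=cv2.inRange(hsv,(45,110,50),(80,255,255))
    b={"top":(335,130,440,215),"scene":(232,225,345,300)}[n]
    q=np.zeros_like(m); q[b[1]:b[3],b[0]:b[2]]=m[b[1]:b[3],b[0]:b[2]]
    k=max(cv2.findContours(q,0,1)[0],key=cv2.contourArea) if q.any() else None
    if k is not None: print(n,cv2.boundingRect(k),cv2.minEnclosingCircle(k))
```

```text
t 14.55 tcp [0.7367 0.0323 0.2751] yaw -43.86 zax [-1.1e-03 -3.0e-04 -1.0e+00] q [-0.07  0.57  1.11 -0.    1.46  2.26] w -0.0 F [-0.53 -0.5   0.57]
axis in tool cm [ 4.18 28.09 22.14] Ftool [-0.04  0.73 -0.57]
scene (308, 241, 13, 11) ((314.0, 245.5), 6.18475866317749)
top (362, 160, 10, 10) ((366.5, 164.5), 5.147915363311768)
```

View pics/scene13.png

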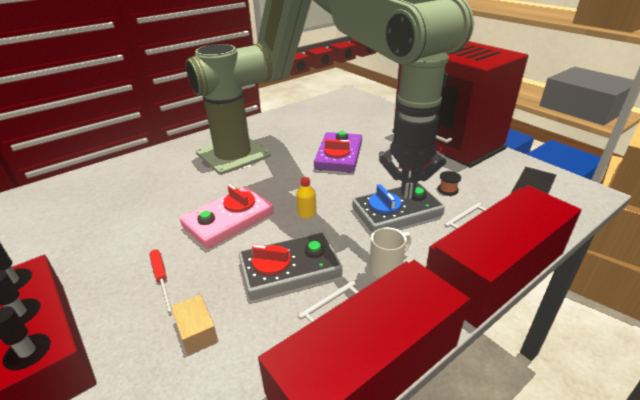

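View pics/top13.png

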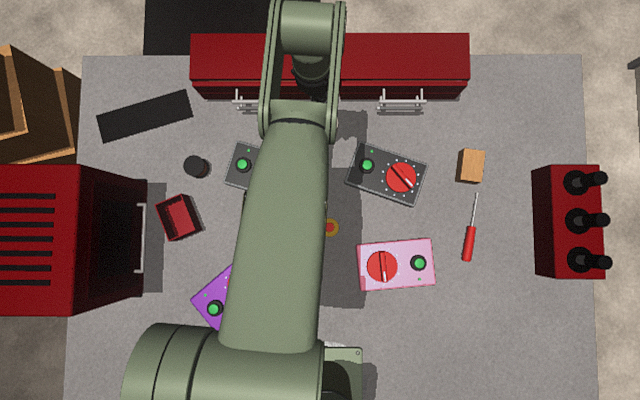

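Run:
```python
from h import *
c=read_camera("top");im=c["color"]
hsv=cv2.cvtColor(im,cv2.COLOR_BGR2HSV); m=cv2.inRange(hsv,(0,0,165),(180,80,255)); q=np.zeros_like(m); q[160:195,386:416]=m[160:195,386:416]
k=max(cv2.findContours(q,0,1)[0],key=cv2.contourArea); u=k.reshape(-1,2).mean(0)
p=ray(c,*u,.084)[:2]-np.array([.571,-.1985]); print(u,cv2.contourArea(k),p,np.degrees(np.arctan2(p[1],p[0])))
p0=ray(c,405.7,165.7,.084)[:2]-np.array([.571,-.1985]); print(np.degrees(np.arctan2(p0[1],p0[0])))
cv2.imwrite("pics/t14.png",cv2.resize(im[130:215,335:440],None,fx=6,fy=6,interpolation=cv2.INTER_CUBIC)); o=get_obs(); print(o["time_s"],o["ft_force"])
```

```text
[408.75   181.9375] 14.0 [-0.0184303  -0.01603264] -138.97978151434987
-18.112236785990515
14.7 [0.02859097 0.74065358 0.26402868]
```

View pics/t14.png

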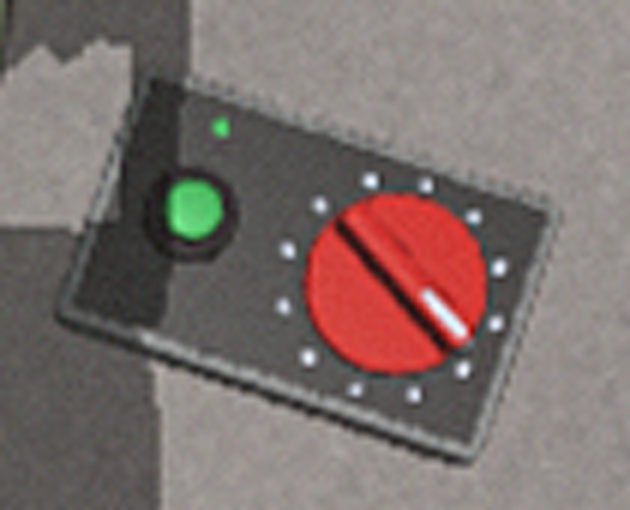

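The stripe has turned from -18.1° to -139.0°, which is 120.9° clockwise, or four clicks. The button is up again and the unit sits at the same pixels as before.

```bash
python3 -c "
from workcell import *
print(sign_off())"
```

```text
the job is handed in; nothing more can be done
None
```

I turned the red dial four clicks clockwise with the shut fingertips, pressed the green button on the same unit fully down, let it go, and handed the job in at about 15 s.

- **Dial:** the white stripe turned 120.9° clockwise in the last top picture (120° wanted). It stayed at the fourth click while the button was pressed and afterwards. The third and fourth clicks came 5–10° later in finger angle than I had worked out, so I did those in smaller steps with pictures.
- **Button:** the press stalled about 6 mm down, at 7.4 N and then 11.3 N. The last pictures show it up again.
- **Thermostat unit:** its button shows at the same pixels as at the start in both cameras (scene about 314,245; top about 366,164), so it has not visibly moved.
- **Everything else:** I saw nothing displaced, and the arm ended clear of everything. I checked this by eye only. In the last top picture the arm hid part of the blue-dialled unit and other things, so for those I relied on the scene view.

No check failed.

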